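# Show the labelled glass plate over the light box

## Task

First slide the light box's dimmer along its track until the middle of its grip is level with the little steel pointer beside it. Then, of the three glass plates on the bench, pick up the one that lies label up (seen from above with its frosted end pointing away from you, the corner notch is on the right) and present it about 8 cm above the middle of the light window: level, label up, lengthwise along the window, frosted end towards the dimmer. Finish while still holding it there in the gripper, and leave the other two plates and everything else on the bench undisturbed.

Things in the scene. Friction and masses are not known exactly. Their poses are not given: they have to be found in the camera images.
- dimmer (a joint): Dimmer slider of the light box, m: 0 at the end of its track nearest the robot, growing to 0.08 as the grip slides along the light box's +x (away from the robot). Moves stiffly with about 1.5 N of friction and stays where it is left.
- dimmer_top (a point): Centre of the top face of the dimmer's black grip: a block 20 mm along the track, 28 mm across it, standing 40 mm above the aluminium track. The track (130 mm long, 40 mm wide, its top 32 mm above the bench) runs along the light box's x at the +y end of the box. Only its position is of use.
- pointer_line (a point): Small fixed steel pointer (a 4 mm bar, 4 mm high) on the light box's top between window and dimmer track, about 35 mm from the track's middle line; this point is the middle of the bar's top; x and y run as the light box's. The dimmer is set when the middle of its grip stands level with this bar, that is at the same x along the track. The pointer always stands farther along the track than the grip's start.
- window_mid (a point): Centre of the white window (100 x 170 mm, long along y) in the top of the grey light box (fixed, 160 x 270 x 30 mm, x y z); the point lies on the window's surface, 30 mm above the bench. z is up; +y points along the box's length to the dimmer end, +x across the box, roughly away from the robot. The dimmer track is centred 135 mm along +y from this point.
- label_spot (a point): Point on the window's surface 43 mm along +y (towards the dimmer) from the window's centre; the middle of the frosted field belongs above it.
- plate_mid (a point): Centre (half-way up) of the plate to present: clear glass, 120 mm (x) by 45 mm (y) by 8 mm (z), about 110 g, lying flat on the bench, label up. +x points to its frosted end (the last 34 mm), z is up out of the label face. A 12 mm square notch is cut from the corner at +x, -y: seen from above with the frosted end pointing away from you, the notch is at the right. The label face has three thin grey ruled lines.
- plate_label (a point): Middle of the frosted field on the plate's label face: 43 mm along the plate's +x and 4 mm up from its centre.
- plate: The same plate, with its origin under its centre.
- lightbox: The light box, origin under its centre on the bench; axes as given for the window's centre.
- plate_down: Second glass plate of the same size and make lying label down, so its notch is seen from above at the left when its frosted end (+x) points away; leave it. Origin under its centre.
- plate_blank: Third glass plate of the same size (long along x), plain, with neither frosted end nor notch; leave it. Origin under its centre.
- screwdriver: Loose screwdriver 170 mm long lying on the bench beyond the plates; leave it.
- flux: Small bottle, 44 mm wide, 75 mm tall; leave it.
- tape: Roll of tape lying flat, 76 mm wide, 18 mm high; leave it.
- spool: Metal solder spool standing on end, 52 mm wide, 36 mm high; leave it.
- meter: Hand multimeter lying flat, 85 x 170 x 34 mm; leave it.
- tin: Open steel tin, 70 x 90 x 22 mm; leave it.
- notebook: Notebook lying flat, 110 x 150 x 12 mm; leave it.
Mind the look-alikes: they are no part of the job. What is shaped like the plate but brown or purple is not meant.

How it is judged:
On the way, in this order (a step that is already met when the one before it is completed fails the run):
1. the dimmer's grip is level with the pointer, the plate still lying on the bench (x of dimmer_top in the frame of pointer_line between -0.005 and 0.005 m and height (world z) of plate_mid below 0.02 m), for 0.3 s.
2. the label-up plate is lifted off the bench, the dimmer still set (x of dimmer_top in the frame of pointer_line between -0.005 and 0.005 m and height (world z) of plate_mid above 0.04 m), for 0.2 s.
At the end, for the whole second after the job is handed in: Dimmer within 5 mm of the pointer. Plate held still in the fingers, clear of the light box: centre 40-130 mm above the window and within 20 mm of its middle, frosted field within 20 mm of its spot towards the dimmer, length within 0.2 rad of the window's, label face within 0.17 rad of up (x of dimmer_top in the frame of pointer_line between -0.005 and 0.005 m and z of plate_mid in the frame of window_mid between 0.04 and 0.13 m and horizontal distance between plate_mid and window_mid below 0.02 m and horizontal distance between plate_label and label_spot below 0.02 m and angle between the x axis of plate_mid and the y axis of window_mid, either way round below 0.2 rad and angle between plate_mid's own z axis and vertical below 0.17 rad and contact force between plate and the fingers above 1 N and contact force between plate and lightbox below 0.1 N and linear speed of plate below 0.03 m/s); the arm keeps its last pose, push and grip.
It fails at once if one of the other two plates is shifted by more than 20 mm (distance of any of plate_down, plate_blank from where it was at the start of the episode above 0.02 m).
It fails at once if a bystander on the bench is shifted by more than 30 mm (distance of any of screwdriver, flux, tape, spool, meter, tin, notebook from where it was at the start of the episode above 0.03 m).
It also fails if it takes over 72 s, if anything falls off the work surface, if the arm or the gripper's body presses on something with over 40 N, if the wrist force passes 120 N, or if a joint passes its speed limit or range.

## Robot

A 7-joint arm with a two-finger parallel gripper is mounted at the origin on the work surface. World frame = base frame: x ahead of the robot, y to its left, z up, the work surface at z = 0. Lengths are in m, angles in rad, forces in N, time in s.
With the tool pointing down it reaches from about 0.425 to 0.875 m from the base axis. Payload 4.7 kg.
Tool frame: the origin (TCP) lies on the centre line of the jaws, within the pads' length; the fingertips stand 14 mm ahead of it and the grasp point (between the pads) lies 5 mm behind it; z points along the fingers, y is the line along which they close (so a half turn about z gives the same grasp; the last joint's range is limited). The gripper opens to 87 mm and grips with 3 to 60 N. Pads are 19 mm wide; open, the fingers measure 117 mm over their backs; the gripper's body (75 mm by 190 mm) begins 51 mm behind the grasp point.
Start: joints at [1.246, 0.321, -0.07, 1.45, 0.023, 1.371, -0.057], TCP at [0.216, -0.613, 0.237] pointing down, gripper open.
Joint ranges: [-2.86, 2.86], [-0.3, 2.09], [-1.38, 1.24], [0.06, 2.45], [-1.56, 4.7], [0.09, 2.05], [-2.69, 2.69]. Speed limits (rad/s): [2.57, 2.57, 3.14, 3.14, 3.14, 3.14, 3.14].

## Interface

Orientations are given as a rotation vector (axis times angle).
In Python, from bench import * gives the robot as it stands.
- The arm moves only by the shell command python3 -m jog 'ROWS' [FORCE]. ROWS is JSON, a list of rows, each an object of numbers: "claw": the finger opening in mm, from 0 to 87; "dx", "dy", "dz": the shift along the tool's x, y, z in mm; "spin": the turn about the tool's z in degrees. In form: [{"claw": .., "dx": .., "dy": .., "dz": .., "spin": ..}, ...]. A call has 1 to 20 rows; each row is the pose to reach, as a shift and turn from the pose commanded when the call began, along the tool's axes at that moment; what a row does not reach only later rows make up. A row lasts 1/12 s, in which the tool goes at most 41.7 mm and 7.16 degrees, less where a joint would pass 70% of its speed; a pose out of reach is approached as far as the arm can. A call with a gripper value outside its range is refused whole. The fingers move at their own pace and stop on an object; FORCE is the grip in N (left out, the last holds). Time passes only in rows, so rows that repeat a pose let the fingers close. It gives the time, the measured TCP pose, the force, the opening and the grip force at its end, in the units of the state.
- get_state(): the state, without advancing time (a new reading comes with each control period).
- get_image(name): name is "scene" or "top" or "wrist"; returns a dict with "frame" (420x560x3 uint8, red, green, blue), "depth" (420x560 float32, m along the optical axis (not along the pixel's ray), 0 where there is no reading), "K" (3x3 intrinsics, pixels), "T" (4x4, takes a point from camera to world coordinates); the wrist camera has in their place "mount" (4x4, takes a point from camera to tool coordinates, whose origin is the TCP and whose axes are the flange's). Camera axes: x right, y down, z forward; pixel columns grow to the right and rows downward; lengths in m; the calibration is good to about 2 mm. A picture is of the moment at which its call begins: read the wrist's pose just before it.
- close_job(): hands the job in; it is judged then, once.
The state is a dict: "time": time; "joint_positions": joint angles; "qd": joint speeds; "joint_torque": joint torques, N m; "position": TCP position; "tool_rot": TCP orientation; "ft_force": force on the tool from outside, world axes, zero at the start; "torque": the same for the moment, N m; "grip_width": opening from 0.0 (shut) to 1.0 (fully open); "grip_force": force on a finger pad.
Only numpy, scipy, OpenCV 4.12 (cv2) and the standard library are available. Lean on these libraries where they do the work, as an engineer would, in place of code of your own. Each camera call takes 0.05 s, during which the arm holds its last target. There are 200 camera calls.

## Working session

There is one attempt and no reset: what is moved stays moved. The work goes in short steps, Python scripts to look and compute and a shell command to move; the robot and the scene stay as the last step left them, time stands still between calls to the robot, and variables do not carry over. Pictures are saved under pics/ and viewed, at most 10 in all, crops included, and the job is handed in when it is done.

```bash
mkdir -p pics
cat > h.py <<'E'
from bench import *
import numpy as np, cv2
from scipy.spatial.transform import Rotation as R
def grab(n):
    s=get_state(); im=get_image(n)
    if n=="wrist":
        T=np.eye(4);T[:3,:3]=R.from_rotvec(s["tool_rot"]).as_matrix();T[:3,3]=s["position"]
        im["T"]=T@im["mount"]
    return im
def pt(im,u,v,z=None):
    """pixel -> world; z: intersect with plane z, else depth"""
    r=np.linalg.inv(im["K"])@[u,v,1]; T=im["T"]
    if z is None: d=im["depth"][int(v),int(u)]
    else: d=(z-T[2,3])/(T[:3,:3]@r)[2]
    return (T[:3,:3]@(r*d)+T[:3,3]).round(4)
def save(im,n,crop=None,f=1):
    a=im["frame"][:,:,::-1]
    if crop: u0,v0,u1,v1=crop; a=a[v0:v1,u0:u1]
    cv2.imwrite("pics/"+n,cv2.resize(a,None,fx=f,fy=f,interpolation=cv2.INTER_CUBIC))
E
python3 - <<'E'
from h import *
import pickle
im=grab("top"); pickle.dump(im,open("top.pkl","wb")); save(im,"top.png",f=1.42)
s=get_state(); print(s); print(im["T"].round(3),im["K"])
E
```

```text
{'time': 0.05, 'joint_positions': array([ 1.24611129,  0.32180716, -0.07009856,  1.45166995,  0.02261762,
        1.37078194, -0.05690366]), 'qd': array([ 0.00084025, -0.00029112,  0.0006842 , -0.00096771, -0.00023148,
        0.00047055, -0.00083364]), 'joint_torque': array([-7.35639048e-06, -4.92988014e+01, -4.06130534e-01, -3.13703299e+01,
       -6.42302306e-02,  3.98301438e-02,  7.45031411e-05]), 'position': array([ 0.21580577, -0.6125782 ,  0.23547441]), 'tool_rot': array([-3.09481244e+00, -5.29379609e-01,  6.67471165e-04]), 'ft_force': array([ 0.52201369, -0.27969095,  0.85488548]), 'torque': array([-0.03937152, -0.02870535,  0.01211029]), 'grip_force': 0.0, 'grip_width': 0.9982182819172439}
[[ 0.008 -0.986  0.166  0.266]
 [-1.    -0.005  0.017 -0.087]
 [-0.016 -0.166 -0.986  1.367]
 [ 0.     0.     0.     1.   ]] [[453.8860868    0.         278.46213581]
 [  0.         453.8860868  214.47581681]
 [  0.           0.           1.        ]]
```

View pics/top.png

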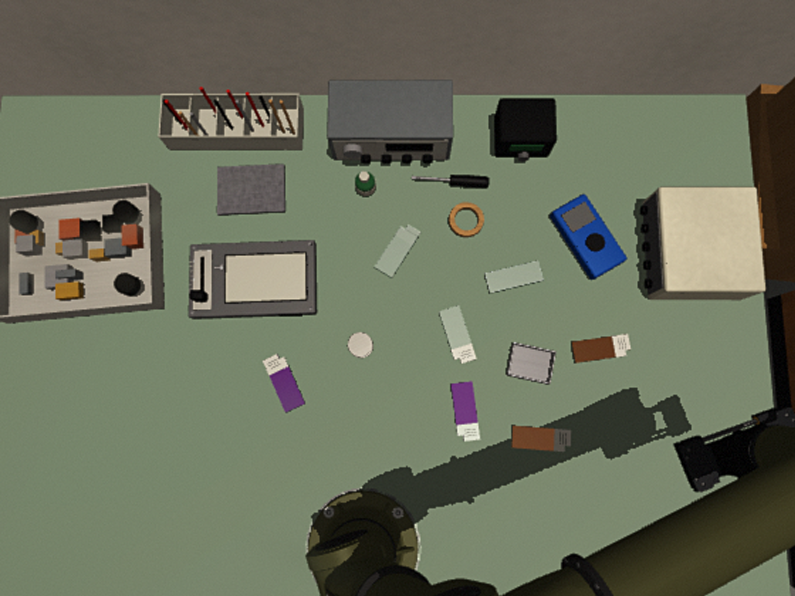

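The top view shows the light box at about (253,279), with its grip near (199,295) and its pointer near (219,267). The three glass plates are at about (397,250), (514,277) and (457,334). I'll zoom in on these.

Run:
```python
from h import *
import pickle
im=pickle.load(open("top.pkl","rb"))
a=im["frame"][:,:,::-1]
A=cv2.resize(a[160:230,128:228],None,fx=7.5,fy=4*1.0 if 0 else 7.5,interpolation=cv2.INTER_CUBIC)
A=cv2.resize(a[162:230,128:228],(400,272),interpolation=cv2.INTER_CUBIC)
B=cv2.resize(a[150:260,258:390],(792,660),interpolation=cv2.INTER_CUBIC)
cv2.imwrite("pics/c1.png",cv2.resize(a[152:257,258:390],(740,588),interpolation=cv2.INTER_CUBIC))
cv2.imwrite("pics/c2.png",cv2.resize(a[162:230,128:228],(800,544),interpolation=cv2.INTER_CUBIC))
```

```text
(no output)
```

View pics/c1.png

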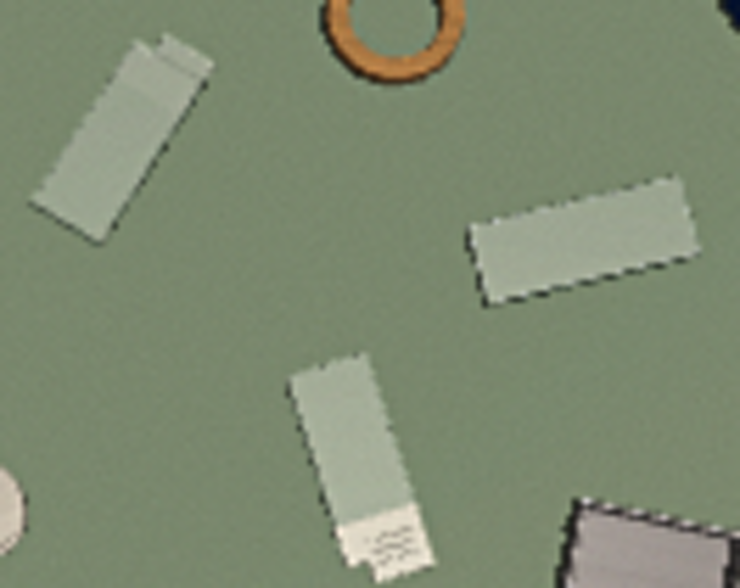

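View pics/c2.png

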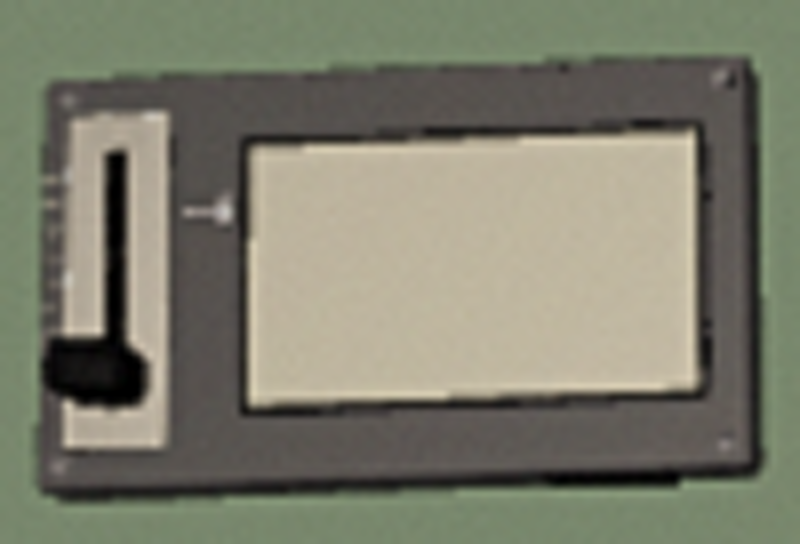

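The bottom plate in the crop has its ruled label visible. Its frosted end is at (390,545) and points to the lower right, with the notch at (360,575), so the notch is on the right when seen frosted end away: this is the target. The upper left plate is label down and the right one is blank. On the light box, the grip is at about (95,370) and the pointer at about (208,211).

Run:
```python
from h import *
import pickle
im=pickle.load(open("top.pkl","rb"))
f1=lambda x,y,z:pt(im,(x+.5)/5.606-.5+258,(y+.5)/5.606-.5+152,z)
f2=lambda x,y,z:pt(im,(x+.5)/8-.5+128,(y+.5)/8-.5+162,z)
a,b,c=[f1(*p,.008) for p in[(290,378),(367,354),(434,563)]]
print("plate",a,b,c,"mid",(a+c)/2,"len",np.linalg.norm(b-c),np.linalg.norm(a-b),"dir",np.degrees(np.arctan2(*(c-b)[[1,0]])))
w=[f2(*p,.03) for p in[(245,142),(698,127),(702,390),(245,408)]]
print("win",*w,"mid",sum(w)/4); y=(w[0]-w[1]+w[3]-w[2]); print("y dir",np.degrees(np.arctan2(y[1],y[0])))
w=[f2(*p,.03) for p in[(50,85),(748,60),(756,466),(42,490)]]
print("box",*w,"mid",sum(w)/4); y=(w[0]-w[1]+w[3]-w[2]); print("y dir",np.degrees(np.arctan2(y[1],y[0])))
print("pointer",f2(205,211,.034)); print("grip top",f2(73,365,.072))
for x in range(45,150,10): print(x,f2(x,370,None))
```

```text
plate [ 0.481  -0.1569  0.008 ] [ 0.4943 -0.1986  0.008 ] [ 0.3815 -0.2333  0.008 ] mid [ 0.43125 -0.1951   0.008  ] len 0.11801665136750832 0.043769624170193644 dir -162.900840416659
win [0.5974 0.3027 0.03  ] [0.6039 0.1303 0.03  ] [0.5025 0.1257 0.03  ] [0.4949 0.2974 0.03  ] mid [0.549675 0.214025 0.03    ]
y dir 92.34646553035363
box [0.6195 0.3786 0.03  ] [0.6302 0.1121 0.03  ] [0.4738 0.1046 0.03  ] [0.4634 0.3721 0.03  ] mid [0.546725 0.24185  0.03    ]
y dir 92.26275724537439
pointer [0.5696 0.3154 0.034 ]
grip top [0.5033 0.3491 0.072 ]
45 [0.5092 0.3742 0.0287]
55 [0.501  0.3549 0.0742]
65 [0.5013 0.3517 0.0728]
75 [0.5013 0.3481 0.0725]
85 [0.501  0.3438 0.0746]
95 [0.5008 0.3398 0.0755]
105 [0.5011 0.3367 0.0739]
115 [0.5012 0.3331 0.0738]
125 [0.5029 0.3324 0.0643]
135 [0.505  0.3324 0.0528]
145 [0.5063 0.331  0.0457]
```

```bash
cat >> h.py <<'E'
def go(p,yaw=None):
    "mm shifts in tool axes from measured pose to world p; spin so that tool y has world yaw (deg)"
    s=get_state(); M=R.from_rotvec(s["tool_rot"]).as_matrix()
    d=M.T@(np.array(p)-s["position"])*1000
    cur=np.degrees(np.arctan2(M[1,1],M[0,1]))
    print("d",d.round(1),"yaw",cur.round(1),"spin",None if yaw is None else -(yaw-cur))
E
python3 - <<'E'
from h import *
go([.55,-.1,.24]); go([.503,.349,.2],2.3)
E
```

```text
d [ 485.6 -372.4   -3.9] yaw -70.6 spin None
d [ 590.5 -811.4   36.9] yaw -70.6 spin -72.88656450130445
```

```bash
python3 -m jog '[{"claw":70,"dx":240,"dy":-186,"dz":0,"spin":0},{"claw":70,"dx":485,"dy":-372,"dz":0,"spin":-30},{"claw":70,"dx":485,"dy":-372,"dz":0,"spin":-70},{"claw":70,"dx":485,"dy":-372,"dz":0,"spin":-73},{"claw":70,"dx":485,"dy":-372,"dz":0,"spin":-73},{"claw":70,"dx":485,"dy":-372,"dz":0,"spin":-73},{"claw":70,"dx":485,"dy":-372,"dz":0,"spin":-73},{"claw":70,"dx":485,"dy":-372,"dz":0,"spin":-73},{"claw":70,"dx":485,"dy":-372,"dz":0,"spin":-73},{"claw":70,"dx":485,"dy":-372,"dz":0,"spin":-73},{"claw":70,"dx":485,"dy":-372,"dz":0,"spin":-73},{"claw":70,"dx":485,"dy":-372,"dz":0,"spin":-73},{"claw":70,"dx":485,"dy":-372,"dz":0,"spin":-73},{"claw":70,"dx":485,"dy":-372,"dz":0,"spin":-73},{"claw":70,"dx":485,"dy":-372,"dz":0,"spin":-73},{"claw":70,"dx":485,"dy":-372,"dz":0,"spin":-73}]'
python3 - <<'E'
from h import *
go([.503,.349,.2],2.3)
E
```

```text
time: 1.38
position: [0.5521, -0.0927, 0.2362]
tool_rot: [-2.16, -2.278, -0.007]
ft_force: [0.8, 0.1, -0.6]
grip_width: 0.806
grip_force: 0.0
d [443.5 -25.8  38.2] yaw 3.0 spin 0.7280898907596729
```

```bash
python3 -m jog '[{"claw":70,"dx":443,"dy":-26,"dz":0,"spin":1},{"claw":70,"dx":443,"dy":-26,"dz":0,"spin":1},{"claw":70,"dx":443,"dy":-26,"dz":0,"spin":1},{"claw":70,"dx":443,"dy":-26,"dz":0,"spin":1},{"claw":70,"dx":443,"dy":-26,"dz":0,"spin":1},{"claw":70,"dx":443,"dy":-26,"dz":0,"spin":1},{"claw":70,"dx":443,"dy":-26,"dz":0,"spin":1},{"claw":70,"dx":443,"dy":-26,"dz":0,"spin":1},{"claw":70,"dx":443,"dy":-26,"dz":0,"spin":1},{"claw":70,"dx":443,"dy":-26,"dz":0,"spin":1},{"claw":70,"dx":443,"dy":-26,"dz":0,"spin":1},{"claw":70,"dx":443,"dy":-26,"dz":0,"spin":1},{"claw":70,"dx":443,"dy":-26,"dz":0,"spin":1},{"claw":70,"dx":443,"dy":-26,"dz":0,"spin":1},{"claw":70,"dx":443,"dy":-26,"dz":0,"spin":1}]'
python3 - <<'E'
from h import *
import pickle
im=grab("wrist"); pickle.dump(im,open("w1.pkl","wb")); save(im,"w1.png",f=1.42)
print(im["T"].round(3),get_state()["joint_positions"].round(2))
go([.503,.349,.057],2.3)
E
```

```text
time: 2.63
position: [0.5062, 0.3382, 0.236]
tool_rot: [2.196, 2.245, -0.002]
ft_force: [0.3, -0.2, -0.4]
grip_width: 0.804
grip_force: 0.0
[[ 1.     0.021  0.007  0.506]
 [ 0.022 -0.959 -0.282  0.415]
 [ 0.     0.282 -0.959  0.384]
 [ 0.     0.     0.     1.   ]] [ 0.06  0.35 -0.86  1.54  0.27  1.38 -0.81]
d [ 11.2  -3.  179.2] yaw 1.2 spin -1.0806015334133894
```

View pics/w1.png

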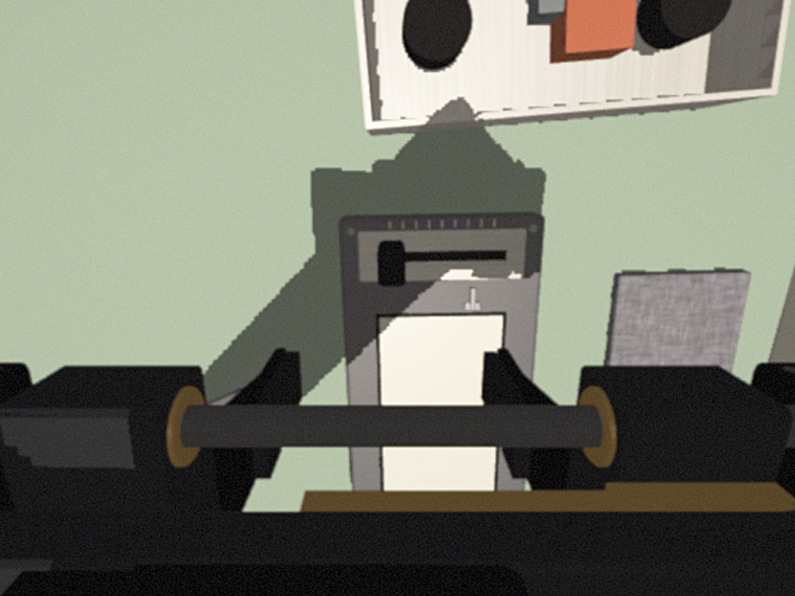

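The wrist view shows the grip top at about (391,258), the pointer bar at about (473,295) and the slot. Next I'll measure these.

Run:
```python
from h import *
import pickle
im=pickle.load(open("w1.pkl","rb"))
q=lambda x,y,z:pt(im,(x+.5)/1.42-.5,(y+.5)/1.42-.5,z)
for n,x,y in [("grip",383,250),("grip",391,250),("grip",399,250),("gripfront",391,275),("ptr",473,295),("ptr",474,307),("wall",400,129),("wallr",600,115)]: print(n,q(x,y,None))
d=im["depth"];v=int(247/1.42)
print([ (u,*pt(im,u,v)[[0,2]]) for u in range(262,292,2)])
print("edges",q(379,250,.072),q(404,250,.072),q(473,291,.034),q(473,306,.034))
print("win",[q(*p,.03) for p in [(379,314),(504,314)]])
```

```text
grip [0.5013 0.3594 0.0706]
grip [0.5069 0.3596 0.0711]
grip [0.5124 0.3597 0.0708]
gripfront [0.5072 0.3422 0.072 ]
ptr [0.5727 0.3185 0.0342]
ptr [0.5744 0.3083 0.0332]
wall [0.5112 0.4394 0.0509]
wallr [0.6562 0.4538 0.0272]
[(262, np.float64(0.4925), np.float64(0.0315)), (264, np.float64(0.4947), np.float64(0.0327)), (266, np.float64(0.4971), np.float64(0.0411)), (268, np.float64(0.4996), np.float64(0.0614)), (270, np.float64(0.5016), np.float64(0.0643)), (272, np.float64(0.5036), np.float64(0.0645)), (274, np.float64(0.5056), np.float64(0.0655)), (276, np.float64(0.5076), np.float64(0.0664)), (278, np.float64(0.5096), np.float64(0.0649)), (280, np.float64(0.5116), np.float64(0.0656)), (282, np.float64(0.5136), np.float64(0.0649)), (284, np.float64(0.5157), np.float64(0.0588)), (286, np.float64(0.5188), np.float64(0.0311)), (288, np.float64(0.521), np.float64(0.0312)), (290, np.float64(0.5232), np.float64(0.0311))]
edges [0.4986 0.3596 0.072 ] [0.5158 0.36   0.072 ] [0.5725 0.3218 0.034 ] [0.5734 0.3094 0.034 ]
win [array([0.4985, 0.2997, 0.03  ]), array([0.5998, 0.3019, 0.03  ])]
```

```bash
python3 - <<'E'
from h import *
go([.507,.350,.058],2.3)
E
python3 -m jog '[{"claw":70,"dx":12,"dy":1,"dz":40,"spin":-1},{"claw":70,"dx":12,"dy":1,"dz":80,"spin":-1},{"claw":70,"dx":12,"dy":1,"dz":120,"spin":-1},{"claw":70,"dx":12,"dy":1,"dz":150,"spin":-1},{"claw":70,"dx":12,"dy":1,"dz":165,"spin":-1},{"claw":70,"dx":12,"dy":1,"dz":178,"spin":-1},{"claw":70,"dx":12,"dy":1,"dz":178,"spin":-1},{"claw":70,"dx":12,"dy":1,"dz":178,"spin":-1}]' && python3 -c "
from h import *
go([.507,.350,.058],2.3)"
```

```text
d [ 12.1   1.  178.2] yaw 1.2 spin -1.0806015334133894
time: 3.35
position: [0.5068, 0.3526, 0.0596]
tool_rot: [2.175, 2.267, 0.002]
ft_force: [1.3, 0.9, 1.2]
grip_width: 0.803
grip_force: 0.0
d [-2.6  0.1  1.6] yaw 2.4 spin 0.06393243857252973
```

```bash
python3 -m jog '[{"claw":10},{"claw":10},{"claw":10},{"claw":10},{"claw":10},{"claw":10},{"claw":10},{"claw":10},{"claw":10},{"claw":10}]' 12 && python3 -m jog '[{"claw":10,"dy":6},{"claw":10,"dy":12},{"claw":10,"dy":20},{"claw":10,"dy":28},{"claw":10,"dy":36},{"claw":10,"dy":44},{"claw":10,"dy":52},{"claw":10,"dy":58},{"claw":10,"dy":62},{"claw":10,"dy":65},{"claw":10,"dy":65},{"claw":10,"dy":65},{"claw":10,"dy":65}]'
```

```text
$[0]: bad value
```

```bash
python3 -m jog '[{"claw":10,"dx":0,"dy":0,"dz":0,"spin":0},{"claw":10,"dx":0,"dy":0,"dz":0,"spin":0},{"claw":10,"dx":0,"dy":0,"dz":0,"spin":0},{"claw":10,"dx":0,"dy":0,"dz":0,"spin":0},{"claw":10,"dx":0,"dy":0,"dz":0,"spin":0},{"claw":10,"dx":0,"dy":0,"dz":0,"spin":0},{"claw":10,"dx":0,"dy":0,"dz":0,"spin":0},{"claw":10,"dx":0,"dy":0,"dz":0,"spin":0},{"claw":10,"dx":0,"dy":0,"dz":0,"spin":0}]' 12 && python3 -m jog '[{"claw":10,"dx":0,"dy":10,"dz":0,"spin":0},{"claw":10,"dx":0,"dy":18,"dz":0,"spin":0},{"claw":10,"dx":0,"dy":28,"dz":0,"spin":0},{"claw":10,"dx":0,"dy":38,"dz":0,"spin":0},{"claw":10,"dx":0,"dy":48,"dz":0,"spin":0},{"claw":10,"dx":0,"dy":56,"dz":0,"spin":0},{"claw":10,"dx":0,"dy":62,"dz":0,"spin":0},{"claw":10,"dx":0,"dy":65,"dz":0,"spin":0},{"claw":10,"dx":0,"dy":65,"dz":0,"spin":0},{"claw":10,"dx":0,"dy":65,"dz":0,"spin":0},{"claw":10,"dx":0,"dy":65,"dz":0,"spin":0}]'
```

```text
time: 4.1
position: [0.5058, 0.3525, 0.0584]
tool_rot: [2.174, 2.268, -0.0]
ft_force: [0.5, 0.2, 1.6]
grip_width: 0.228
grip_force: 12.0
time: 5.02
position: [0.5713, 0.3551, 0.0585]
tool_rot: [2.174, 2.267, 0.001]
ft_force: [0.6, -0.5, -0.2]
grip_width: 0.231
grip_force: 12.0
```

Now I'll open the fingers, rise and look.

```bash
python3 -m jog '[{"claw":60,"dx":0,"dy":0,"dz":0,"spin":0},{"claw":60,"dx":0,"dy":0,"dz":0,"spin":0},{"claw":60,"dx":0,"dy":0,"dz":0,"spin":0},{"claw":60,"dx":0,"dy":0,"dz":0,"spin":0},{"claw":60,"dx":0,"dy":0,"dz":0,"spin":0},{"claw":70,"dx":0,"dy":0,"dz":-40,"spin":0},{"claw":70,"dx":0,"dy":0,"dz":-80,"spin":0},{"claw":70,"dx":0,"dy":0,"dz":-120,"spin":0},{"claw":70,"dx":0,"dy":0,"dz":-160,"spin":0},{"claw":70,"dx":0,"dy":0,"dz":-190,"spin":0},{"claw":70,"dx":0,"dy":0,"dz":-190,"spin":0},{"claw":70,"dx":0,"dy":0,"dz":-190,"spin":0}]'
python3 - <<'E'
from h import *
import pickle
im=grab("wrist"); pickle.dump(im,open("w2.pkl","wb")); save(im,"w2.png",(200,120,420,270),3.6)
E
```

```text
time: 6.02
position: [0.5714, 0.3563, 0.2511]
tool_rot: [2.173, 2.267, 0.007]
ft_force: [0.3, 0.8, -1.3]
grip_width: 0.801
grip_force: 0.0
```

View pics/w2.png

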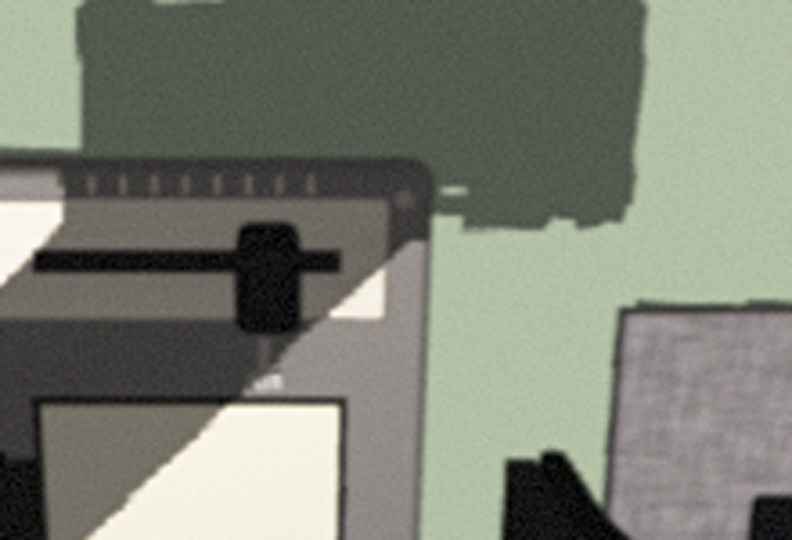

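The grip centre is at column 268 and the pointer bar at 265, so the grip is level with the pointer to within about 1 mm. Next I'll move to above the plate.

Run:
```python
from h import *
go([.434,-.195,.22],107.1)
```

```text
d [-544.1 -159.9   28.7] yaw 2.4 spin -104.68109876787011
```

```bash
python3 -m jog '[{"claw":70,"dx":-544,"dy":-160,"dz":10,"spin":-104},{"claw":70,"dx":-544,"dy":-160,"dz":10,"spin":-104},{"claw":70,"dx":-544,"dy":-160,"dz":10,"spin":-104},{"claw":70,"dx":-544,"dy":-160,"dz":10,"spin":-104},{"claw":70,"dx":-544,"dy":-160,"dz":10,"spin":-104},{"claw":70,"dx":-544,"dy":-160,"dz":10,"spin":-104},{"claw":70,"dx":-544,"dy":-160,"dz":10,"spin":-104},{"claw":70,"dx":-544,"dy":-160,"dz":10,"spin":-104},{"claw":70,"dx":-544,"dy":-160,"dz":10,"spin":-104},{"claw":70,"dx":-544,"dy":-160,"dz":10,"spin":-104},{"claw":70,"dx":-544,"dy":-160,"dz":10,"spin":-104},{"claw":70,"dx":-544,"dy":-160,"dz":10,"spin":-104},{"claw":70,"dx":-544,"dy":-160,"dz":10,"spin":-104},{"claw":70,"dx":-544,"dy":-160,"dz":10,"spin":-104},{"claw":70,"dx":-544,"dy":-160,"dz":10,"spin":-104},{"claw":70,"dx":-544,"dy":-160,"dz":10,"spin":-104},{"claw":70,"dx":-544,"dy":-160,"dz":10,"spin":-104},{"claw":70,"dx":-544,"dy":-160,"dz":10,"spin":-104}]'
python3 - <<'E'
from h import *
go([.434,-.195,.22],107.1)
print(get_state()["joint_positions"].round(2))
E
```

```text
time: 7.57
position: [0.4317, -0.1972, 0.2364]
tool_rot: [0.443, -3.107, -0.004]
ft_force: [1.0, 0.2, 0.6]
grip_width: 0.801
grip_force: 0.0
d [-2.9  1.4 16.4] yaw 106.2 spin -0.8728098021315418
[ 1.   -0.03 -0.61  1.85 -0.02  1.33  2.25]
```

Run:
```python
from h import *
import pickle
im=grab("wrist"); pickle.dump(im,open("w3.pkl","wb")); save(im,"w3.png",f=1.42)
```

```text
(no output)
```

View pics/w3.png

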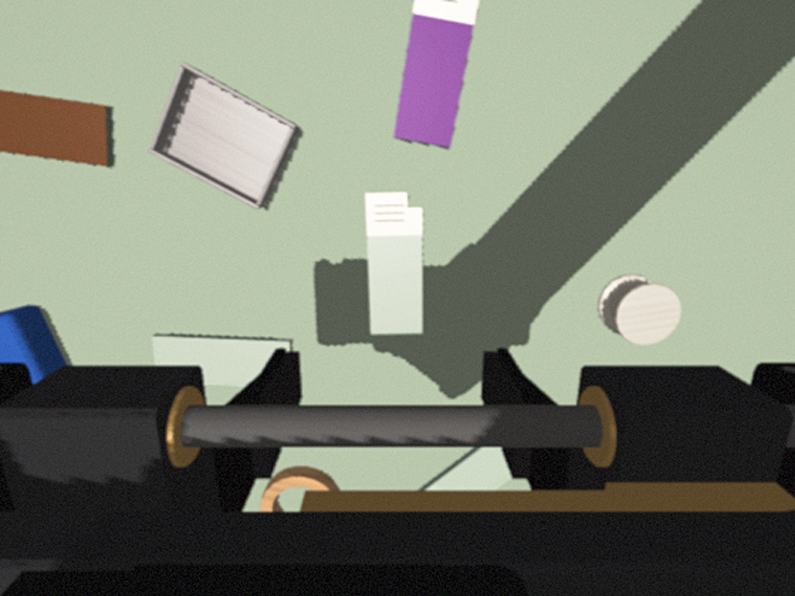

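The wrist view confirms the target: the frosted end points away and the notch is at the right (412,200). The corners are at (365,194), (370,334) and (422,333).

Run:
```python
from h import *
import pickle
im=pickle.load(open("w3.pkl","rb"))
q=lambda x,y:pt(im,(x+.5)/1.42-.5,(y+.5)/1.42-.5,.008)
a,b,c=q(365,193),q(369.5,334),q(422.5,333)
print(a,b,c,"mid",(a+c)/2,np.linalg.norm(a-b),np.linalg.norm(c-b)); yaw=np.degrees(np.arctan2(*(a-b)[[1,0]])); print(yaw)
go([*((a+c)/2)[:2],.0175],yaw+270)
```

```text
[ 0.3835 -0.2327  0.008 ] [ 0.4982 -0.1971  0.008 ] [ 0.4844 -0.1529  0.008 ] mid [ 0.43395 -0.1928   0.008  ] 0.12009766858686305 0.04630421147152814
-162.75696943316854
d [ -2.2   1.2 219.3] yaw 106.2 spin -1.0764590005232293
```

```bash
python3 -m jog '[{"claw":64,"dx":-2,"dy":1,"dz":40,"spin":-1},{"claw":64,"dx":-2,"dy":1,"dz":80,"spin":-1},{"claw":64,"dx":-2,"dy":1,"dz":120,"spin":-1},{"claw":64,"dx":-2,"dy":1,"dz":155,"spin":-1},{"claw":64,"dx":-2,"dy":1,"dz":185,"spin":-1},{"claw":64,"dx":-2,"dy":1,"dz":200,"spin":-1},{"claw":64,"dx":-2,"dy":1,"dz":205,"spin":-1},{"claw":64,"dx":-2,"dy":1,"dz":205,"spin":-1},{"claw":64,"dx":-2,"dy":1,"dz":205,"spin":-1}]'
python3 - <<'E'
from h import *
go([.434,-.193,.0175],107.3)
E
```

```text
time: 8.37
position: [0.4363, -0.1927, 0.0341]
tool_rot: [-0.476, 3.105, -0.0]
ft_force: [0.4, 0.6, -0.2]
grip_width: 0.736
grip_force: 0.0
d [ 2.3  0.4 16.6] yaw 107.4 spin 0.1361608595387338
```

```bash
python3 -m jog '[{"claw":64,"dx":2,"dy":0,"dz":8,"spin":0},{"claw":64,"dx":2,"dy":0,"dz":15,"spin":0},{"claw":64,"dx":2,"dy":0,"dz":16,"spin":0},{"claw":64,"dx":2,"dy":0,"dz":16,"spin":0},{"claw":30,"dx":2,"dy":0,"dz":16,"spin":0},{"claw":30,"dx":2,"dy":0,"dz":16,"spin":0},{"claw":30,"dx":2,"dy":0,"dz":16,"spin":0},{"claw":30,"dx":2,"dy":0,"dz":16,"spin":0},{"claw":30,"dx":2,"dy":0,"dz":16,"spin":0},{"claw":30,"dx":2,"dy":0,"dz":16,"spin":0},{"claw":30,"dx":2,"dy":0,"dz":16,"spin":0}]' 25
```

```text
time: 9.28
position: [0.4337, -0.1942, 0.0178]
tool_rot: [-0.475, 3.105, -0.0]
ft_force: [-0.1, 0.2, 2.5]
grip_width: 0.511
grip_force: 25.0
```

Gripped at about 44.5 mm, which matches the plate's width. I'll lift it.

```bash
python3 -m jog '[{"claw":30,"dx":0,"dy":0,"dz":-5,"spin":0},{"claw":30,"dx":0,"dy":0,"dz":-15,"spin":0},{"claw":30,"dx":0,"dy":0,"dz":-30,"spin":0},{"claw":30,"dx":0,"dy":0,"dz":-55,"spin":0},{"claw":30,"dx":0,"dy":0,"dz":-80,"spin":0},{"claw":30,"dx":0,"dy":0,"dz":-110,"spin":0},{"claw":30,"dx":0,"dy":0,"dz":-140,"spin":0},{"claw":30,"dx":0,"dy":0,"dz":-170,"spin":0},{"claw":30,"dx":0,"dy":0,"dz":-170,"spin":0},{"claw":30,"dx":0,"dy":0,"dz":-170,"spin":0}]' 30
python3 - <<'E'
from h import *
# keep plate height: plate centre 14 mm below TCP
go([.551,.215,.19],2.3)
E
```

```text
time: 10.12
position: [0.4348, -0.1946, 0.19]
tool_rot: [-0.475, 3.102, -0.006]
ft_force: [0.2, -1.1, -1.7]
grip_width: 0.508
grip_force: 30.0
d [-233.5  356.    -0.8] yaw 107.4 spin 105.11808673932777
```

```bash
python3 -m jog '[{"claw":30,"dx":-5,"dy":8,"dz":0,"spin":3},{"claw":30,"dx":-16,"dy":25,"dz":0,"spin":9},{"claw":30,"dx":-33,"dy":50,"dz":0,"spin":15},{"claw":30,"dx":-50,"dy":75,"dz":0,"spin":22},{"claw":30,"dx":-66,"dy":100,"dz":0,"spin":29},{"claw":30,"dx":-83,"dy":125,"dz":0,"spin":36},{"claw":30,"dx":-100,"dy":150,"dz":0,"spin":43},{"claw":30,"dx":-116,"dy":178,"dz":0,"spin":50},{"claw":30,"dx":-135,"dy":205,"dz":0,"spin":57},{"claw":30,"dx":-153,"dy":232,"dz":0,"spin":64},{"claw":30,"dx":-170,"dy":260,"dz":0,"spin":71},{"claw":30,"dx":-187,"dy":287,"dz":0,"spin":78},{"claw":30,"dx":-203,"dy":312,"dz":0,"spin":85},{"claw":30,"dx":-217,"dy":332,"dz":0,"spin":92},{"claw":30,"dx":-227,"dy":346,"dz":0,"spin":98},{"claw":30,"dx":-233,"dy":355,"dz":0,"spin":103},{"claw":30,"dx":-233,"dy":356,"dz":0,"spin":105},{"claw":30,"dx":-233,"dy":356,"dz":0,"spin":105},{"claw":30,"dx":-233,"dy":356,"dz":0,"spin":105}]'
python3 - <<'E'
from h import *
go([.551,.215,.124],2.3)
E
```

```text
time: 11.7
position: [0.5485, 0.2151, 0.1863]
tool_rot: [-2.169, -2.271, 0.003]
ft_force: [0.6, -0.1, -0.6]
grip_width: 0.51
grip_force: 30.0
d [-0.1  2.6 62.3] yaw 2.6 spin 0.33696660665618294
```

```bash
python3 -m jog '[{"claw":30,"dx":0,"dy":2,"dz":8,"spin":0},{"claw":30,"dx":0,"dy":2,"dz":20,"spin":0},{"claw":30,"dx":0,"dy":2,"dz":35,"spin":0},{"claw":30,"dx":0,"dy":2,"dz":50,"spin":0},{"claw":30,"dx":0,"dy":2,"dz":60,"spin":0},{"claw":30,"dx":0,"dy":2,"dz":62,"spin":0},{"claw":30,"dx":0,"dy":2,"dz":62,"spin":0},{"claw":30,"dx":0,"dy":2,"dz":62,"spin":0},{"claw":30,"dx":0,"dy":2,"dz":62,"spin":0}]'
python3 - <<'E'
from h import *
import pickle
im=grab("wrist"); pickle.dump(im,open("w4.pkl","wb")); A=im["frame"]
t=grab("top"); pickle.dump(t,open("t4.pkl","wb"))
B=cv2.resize(t["frame"][140:245,110:250],(560,420),interpolation=cv2.INTER_CUBIC)
cv2.imwrite("pics/f.png",cv2.resize(np.hstack([A,B])[:,:,::-1],(800,300),interpolation=cv2.INTER_AREA))
E
```

```text
time: 12.45
position: [0.5519, 0.2157, 0.1263]
tool_rot: [2.174, 2.267, 0.002]
ft_force: [0.0, -0.3, -0.3]
grip_width: 0.51
grip_force: 30.0
```

View pics/f.png

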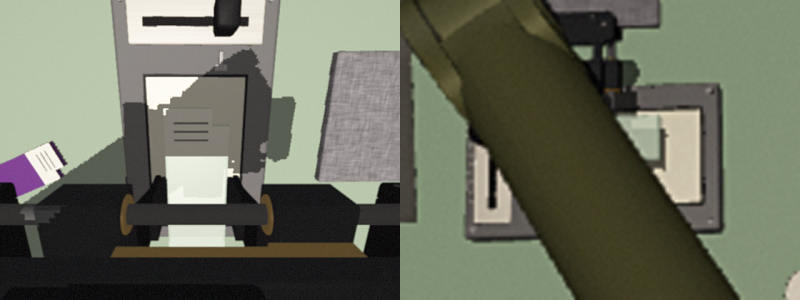

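The plate is held with its frosted end, at (190,125), towards the dimmer. I'll check its tilt, its end position and the dimmer numerically.

Run:
```python
from h import *
import pickle
im=pickle.load(open("w4.pkl","rb"))
f=lambda x,y,z=None:pt(im,x/.714,y/.714,z)
for p in [(170,112),(205,115),(170,150),(222,150),(172,170),(220,170),(195,180)]: print(p,f(*p))
print("end",f(166,108,.118),f(207,108,.118),"right",f(228,150,.118),"left",f(165,150,.118))
print("grip",f(227,12,.072),"ptr",f(221,58,.034),"win far",f(145,75,.03),f(246,75,.03))
```

```text
(170, 112) [0.5326 0.2732 0.1166]
(205, 115) [0.5565 0.272  0.1154]
(170, 150) [0.5329 0.2465 0.117 ]
(222, 150) [0.5699 0.2478 0.1162]
(172, 170) [0.5346 0.2315 0.1173]
(220, 170) [0.5695 0.2328 0.1169]
(195, 180) [0.5516 0.2241 0.1166]
end [0.5301 0.2759 0.118 ] [0.5575 0.2771 0.118 ] right [0.5739 0.2485 0.118 ] left [0.5295 0.2466 0.118 ]
grip [0.5713 0.3469 0.072 ] ptr [0.5727 0.3174 0.034 ] win far [0.4978 0.2986 0.03  ] [0.5994 0.303  0.03  ]
```

```bash
python3 -c "
from bench import *
print(get_state()['qd'].round(3)); print(close_job())"
```

```text
[-0.001  0.002  0.003  0.003 -0.001  0.002 -0.   ]
the job is handed in; nothing more can be done
None
```

I handed the job in with the dimmer about 1 mm from level with the pointer and the label-up plate gripped level about 8 cm above the window middle, frosted end towards the dimmer; the hand-in gave back no verdict.

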